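# Bring a ring to the inspection camera and take its picture

## Task

Push the ring holder with the fingertips along the L-shaped slot of the inspection stage: along the first leg to the corner, round it, and along the second leg until it is fully home at the end in front of the camera. Do not lift or tip the holder; it stays flat with its pin in the slot. Only then press the shutter button fully down and let it come back up, and leave the other things on the table alone.

Things in the scene. Friction and masses are not known exactly. Their poses are not given: they have to be found in the camera images.
- stage: inspection stage, fixed: level aluminium plate, upper face 24 mm above the table, with an L-shaped slot 15 mm wide, 16 mm deep. Origin: on the table. In its axes (mm) the plate spans x -100 to 100, y -110 to 100; slot centre line: (-55,-45), along +x to corner (45,-45), along +y to end (45,55). Its +x points away from the robot within about 20 degrees
- slot_corner (a point): the corner of the slot's centre line, level with the plate's upper face; the holder's centre when its pin is in the corner. The slot's ends and corner are hard stops; with 1.5 mm of play the pin can go that much past this point
- slot_end (a point): the far end of the slot's centre line, in front of the camera, level with the plate's upper face; the holder's centre when it is home (its pin meets the hard stop up to 1.5 mm past this point)
- lens (a point): front of the lens of the dark inspection camera fixed to the stage beyond the slot's end, 72 mm above the table; the camera lies behind it on the stage's +y side, 56 mm wide, its top 93 mm above the table
- carrier: ring holder, loose, 0.25 to 0.5 kg: steel disc 60 mm across, 18 mm thick, flat on the plate, with a 16 mm post and a ring standing on edge on it (top 63 mm above the plate); a 12 mm pin, 12 mm long, under its centre runs in the slot. Starts in the first leg; slides with dry friction of about 1 to 4 N, may turn about the pin. Origin: centre of the disc's underside
- shutter_top (a point): centre of the top face of the shutter button: a round steel push button 30 mm across in a black housing on the stage plate, inside the bend of the L, at (-55, 55) mm in the stage's axes; pressed straight down
- shutter (a joint): travel of the shutter button in m: 0 released, 0.006 fully down (a spring, about 5 N when fully down); it returns by itself
- spare_holder: spare ring holder without a pin, smaller: steel disc 42 mm across and 12 mm thick with a post and ring, 57 mm tall, standing on the table beside the stage; origin at its underside; to be left alone
- loupe: black eye loupe, 36 mm across and 36 mm tall, standing on the table beside the stage; origin at its underside; to be left alone
- jar: glass jar with steel cap, 44 mm across, 55 mm tall, standing on the table beyond the stage; origin at its underside; to be left alone
- bench_block: steel bench block, 60 x 60 x 20 mm, on the table to the left of the stage, on the robot's side; origin at its underside; to be left alone
- dish: shallow steel dish, 70 mm across, 25 mm tall, on the table beyond the stage; origin at its underside; to be left alone
- pliers: small pliers with green handles, about 130 mm long, 10 mm tall, lying on the table on the right; origin at its underside; to be left alone
- file: hand tool with wooden handle, lying on the table on the right; origin at its underside; to be left alone

How it is judged:
On the way, in this order (a step that is already met when the one before it is completed fails the run):
1. the holder has been pushed to the corner of the slot (x of carrier in the frame of stage above 0.038 m and y of carrier in the frame of stage below -0.035 m), for 0.1 s.
2. the holder is home at the end of the second leg (y of carrier in the frame of stage above 0.0515 m and height (world z) of carrier below 0.027 m), for 0.2 s.
3. the shutter button is pressed (value of joint shutter above 0.0045 m), for 0.05 s.
At the end, for the whole second after the job is handed in: the holder lies flat (within 3 mm and 0.06 rad) and at rest on the stage with its centre at most 3.5 mm short of the slot's end point, and the shutter button, pressed at least 4.5 mm after the holder was home, is up again (all of step 2 and x of carrier in the frame of stage above 0.04 m and height (world z) of carrier above 0.021 m and angle between carrier's own z axis and vertical below 0.06 rad and linear speed of carrier below 0.01 m/s and value of joint shutter below 0.0015 m); the robot touches nothing.
It fails at once if the holder is lifted by more than 5 mm (height (world z) of carrier above 0.029 m).
It fails at once if the holder is tipped by more than 0.2 rad (angle between carrier's own z axis and vertical above 0.2 rad).
It fails at once if the shutter is pressed before the holder is home (value of joint shutter above 0.003 m and y of carrier in the frame of stage below 0.05 m).
It fails at once if another thing on the table is moved by more than 20 mm (distance of any of spare_holder, loupe, jar, bench_block, dish, pliers, file from where it was at the start of the episode above 0.02 m).
It also fails if it takes over 51 s, if anything falls off the work surface, if the arm or the gripper's body presses on something with over 40 N, if the wrist force passes 120 N, or if a joint passes its speed limit or range.

## Robot

A 6-joint arm with a two-finger parallel gripper is mounted at the origin on the work surface. World frame = base frame: x ahead of the robot, y to its left, z up, the work surface at z = 0. Lengths are in m, angles in rad, forces in N, time in s.
With the tool pointing down it reaches from about 0.375 to 0.925 m from the base axis. Payload 5.7 kg.
Tool frame: the origin (TCP) lies on the centre line of the jaws, within the pads' length; the fingertips stand robot.tip_reach ahead of it and the grasp point (between the pads) lies 5 mm behind it (robot.tip_reach is the distance from the TCP to the fingertips, in m); z points along the fingers, y is the direction in which the jaws open and shut (so a half turn about z gives the same grasp; the last joint's range is limited). The gripper opens to 88 mm and grips with 3 to 60 N. Pads are 20 mm wide; open, the fingers measure 115 mm over their backs; the gripper's body (75 mm by 178 mm) begins 61 mm behind the grasp point.
Start: joints at [-0.115, 0.359, 1.51, -0, 1.272, -0.115], TCP at [0.6, -0, 0.237] pointing down, gripper open.
Joint ranges: [-2.97, 2.97], [-1.01, 2.36], [0.21, 2.38], [-0.96, 4.11], [0.2, 2.71], [-2.98, 2.98]. Speed limits (rad/s): [2.39, 2.39, 3.14, 3.14, 3.14, 3.14].

## Interface

Orientations are given as a unit quaternion [x, y, z, w].
In Python, from station import robot gives the robot as it stands. The module is installed in compiled form; this text tells all that it offers.
- The arm moves only by the shell command python3 -m inch 'ROWS'. ROWS is a JSON object of lists of equal length, an entry for each row: "gripper": the opening, from 0 (shut) to 1 (fully open); "slide": the shift along the world's x, y, z in mm, a list of three; "rot": the turn, a rotation vector about the world's x, y, z in degrees, a list of three. A call has exactly 10 rows; each row is the pose to reach, as a shift and turn from the pose measured when the call began; what a row does not reach only later rows make up. A row lasts 1/8 s, in which the tool goes at most 62.5 mm and 10.7 degrees, less where a joint would pass 70% of its speed; a pose out of reach is approached as far as the arm can. A call with a gripper value outside its range is refused whole. The fingers move at their own pace and stop on an object; the grip force is fixed at half the most. Time passes only in rows, so rows that repeat a pose let the fingers close, or fill a call up. It gives the time, the measured TCP pose, the force and the opening at its end, in the units of the state.
- robot.get_state(): the state, without advancing time (a new reading comes with each control period).
- robot.camera(name): name is "scene" or "side" or "wrist"; returns the picture (420x560x3 uint8, red, green, blue); there is no depth.
- robot.camera_info(name): a dict with "fov_y" (degrees; the focal length in pixels is half the picture's height over the tangent of half this angle, whatever the lens; pixels are square), "cx", "cy" (the principal point, pixels), "eye" and "attitude" of the camera in the world. Camera axes: x right, y down, z forward; pixel columns grow to the right and rows downward; lengths in m; the calibration is good to about 2 mm. A picture is of the moment at which its call begins: read the wrist's pose just before it. camera_info takes no time and is no camera call; for the wrist camera it gives the pose at the moment of the call.
- robot.sign_off(): hands the job in, once; it reports no verdict.
Trained networks look in the newest picture that a camera, given by its name, has taken for a name from the list of things; names that differ only in an ending like _2 or _b are one class to them, and where a whole thing is asked for, a point or a joint stands for the part that bears it (a point fixed in the world has none). Each returns a list of dicts, best first, with "confidence" (0 to 1); they miss things now and then, are a little off and sometimes report something else, mostly with a low value. They report only what shows in the picture. A call takes as long as a camera call.
- robot.recognise(thing, camera): "location" ([x, y, z] in m, in world coordinates, good to about 4 mm: the middle of the surface that is visible of it).
The state is a dict: "time": time; "joint_positions": joint angles; "joint_velocities": joint speeds; "effort": joint torques, N m; "ee_pos": TCP position; "eef_rot": TCP orientation; "contact_force": force on the tool from outside, world axes, zero at the start; "ft_torque": the same for the moment, N m; "opening": finger opening in m.
Only numpy, scipy, OpenCV 4.12 (cv2) and the standard library are available. Lean on these libraries where they do the work, as an engineer would, in place of code of your own. Each camera call takes 0.05 s, during which the arm holds its last target. There are 200 camera calls.

## Working session

There is one attempt and no reset: what is moved stays moved. The work goes in short steps, Python scripts to look and compute and a shell command to move; the robot and the scene stay as the last step left them, time stands still between calls to the robot, and variables do not carry over. Pictures are saved under pics/ and viewed, about 8 in all and at most 12, crops included, and the job is handed in when it is done.

```bash
mkdir -p pics; python3 - <<'E'
from station import robot
import cv2,numpy as np
s=robot.get_state();print(s['time'],s['ee_pos'],s['eef_rot'],robot.tip_reach,s['opening'])
for c in ['scene','side']:
    im=robot.camera(c);cv2.imwrite(f'pics/{c}0.png',im[:,:,::-1])
    i=robot.camera_info(c);print(c,i)
    for t in ['stage','carrier','shutter_top','lens','spare_holder','loupe','jar','bench_block']:
        print(t,[(np.round(d['location'],3).tolist(),round(d['confidence'],2)) for d in robot.recognise(t,c)][:2])
E
```

```text
0.0 [5.99355437e-01 7.87396069e-05 2.35827274e-01] [ 7.07102940e-01  7.07110054e-01 -5.62763673e-04 -6.98018147e-04] 0.014 0.08786077552875889
scene {'fov_y': 56.15160543661594, 'cx': 283.1777503646063, 'cy': 210.65156424969658, 'eye': array([ 0.91872409, -0.66380603,  0.51610552]), 'attitude': array([ 0.84670152,  0.25522228, -0.12587746, -0.44956978])}
stage [([0.598, -0.003, 0.028], 0.65)]
carrier [([0.505, -0.053, 0.035], 0.56)]
shutter_top [([0.512, 0.051, 0.046], 0.61), ([0.601, -0.005, 0.023], 0.58)]
lens [([0.598, -0.002, 0.026], 0.79)]
spare_holder [([0.55, -0.229, 0.012], 0.76)]
loupe [([0.458, -0.191, 0.023], 0.78)]
jar [([0.685, -0.071, 0.037], 0.72), ([0.463, -0.19, 0.024], 0.6)]
bench_block [([0.544, 0.154, 0.02], 0.82)]
side {'fov_y': 53.86171352907354, 'cx': 269.2413834532242, 'cy': 212.8780777789555, 'eye': array([ 0.43917513, -0.91543596,  0.73949146]), 'attitude': array([ 0.89646895, -0.0775862 ,  0.03639971, -0.43473999])}
stage [([0.576, -0.008, 0.028], 0.65)]
carrier []
shutter_top [([0.449, -0.196, 0.026], 0.23)]
lens [([0.569, -0.014, 0.027], 0.8)]
spare_holder [([0.549, -0.23, 0.011], 0.59)]
loupe [([0.452, -0.195, 0.026], 0.67)]
jar [([0.684, -0.077, 0.037], 0.88), ([0.449, -0.197, 0.025], 0.35)]
bench_block [([0.542, 0.16, 0.022], 0.51)]
```

```bash
python3 - <<'E'
from station import robot
import cv2
im=robot.camera('wrist');cv2.imwrite('pics/wrist0.png',im[:,:,::-1]);print(robot.camera_info('wrist'),robot.get_state()['time'])
E
```

```text
{'fov_y': 58.32674065911064, 'cx': 280.0441571100081, 'cy': 208.64448957394282, 'eye': array([0.60019971, 0.07668298, 0.38448458]), 'attitude': array([9.89905050e-01, 2.91617734e-04, 7.00771710e-05, 1.41731795e-01])} 0.95
```

View pics/scene0.png

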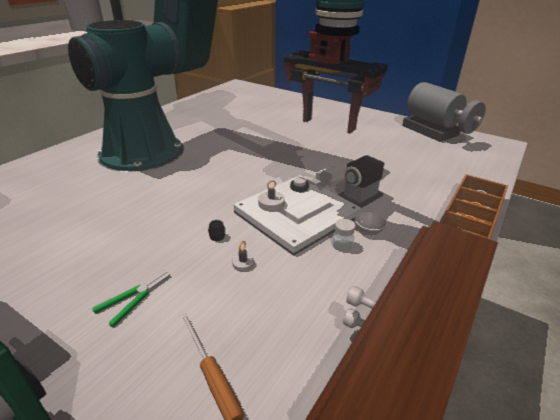

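View pics/wrist0.png

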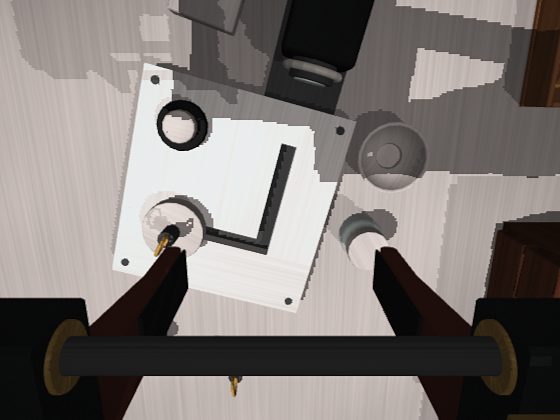

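```bash
cat > h.py <<'E'
import numpy as np
from scipy.spatial.transform import Rotation as R
def ray(i,p,z,h=420):
    f=h/2/np.tan(np.radians(i['fov_y']/2))
    d=R.from_quat(i['attitude']).apply([(p[0]-i['cx'])/f,(p[1]-i['cy'])/f,1])
    e=np.array(i['eye']);return e+d*(z-e[2])/d[2]
E
python3 - <<'E'
from h import *
from station import robot
import cv2
i=robot.camera_info('wrist')
S=np.array([[-100,100],[100,100],[100,-110],[-100,-110],[52.5,-52.5],[37.5,62.5],[52.5,62.5]])/1000
P=[(146,63),(354,121),(297,312),(113,270),(266,254),(282,145),(296,148)]
W=np.array([ray(i,p,.024)[:2] for p in P])
a,b=S-S.mean(0),W-W.mean(0)
yaw=np.arctan2((a[:,0]*b[:,1]-a[:,1]*b[:,0]).sum(),(a*b).sum());c,s=np.cos(yaw),np.sin(yaw)
M=np.array([[c,-s],[s,c]]);t=W.mean(0)-M@S.mean(0)
print(np.degrees(yaw),t,'\nres mm',((W-(S@M.T+t))*1000).round(1).tolist())
np.savez('stage.npz',M=M,t=t)
for n,p in dict(start=(-55,-45),corner=(45,-45),end=(45,55),button=(-55,55),lens=(45,100)).items(): print(n,(M@np.array(p)/1000+t).round(4))
for n,p,z in [('disc',(173,226),.042),('button',(180,126),.046)]:
    w=ray(i,p,z)[:2];print(n,w.round(4),'in stage',((w-t)@M*1000).round(1))
for n in ['carrier','jar','shutter_top']:
    print(n,[(np.round(d['location'],3).tolist(),round(d['confidence'],2),((d['location'][:2]-t)@M*1000).round(1).tolist()) for d in robot.recognise(n,'wrist')][:2])
im=robot.camera('wrist');cv2.imwrite('pics/w1.png',cv2.resize(im[50:330,100:440,::-1],None,fx=2.2,fy=2.2,interpolation=cv2.INTER_CUBIC))
E
```

```text
-14.73337803333078 [ 0.54936544 -0.0148073 ] 
res mm [[1.9, -0.1], [-2.2, 0.2], [0.7, 1.1], [0.6, -0.0], [-1.0, 1.3], [0.6, -1.7], [-0.6, -0.8]]
start [ 0.4847 -0.0443]
corner [ 0.5814 -0.0698]
end [0.6069 0.0269]
button [0.5102 0.0524]
lens [0.6183 0.0705]
disc [ 0.4974 -0.0409] in stage [-43.6 -38.4]
button [0.5121 0.0535] in stage [-53.4  56.6]
carrier [([0.499, -0.042, 0.043], 0.94, [-41.7, -39.4])]
jar [([0.681, -0.058, 0.058], 0.69, [138.6, -8.0]), ([0.5, -0.041, 0.041], 0.23, [-41.7, -37.6])]
shutter_top [([0.51, 0.055, 0.048], 0.61, [-56.3, 57.6])]
```

View pics/w1.png

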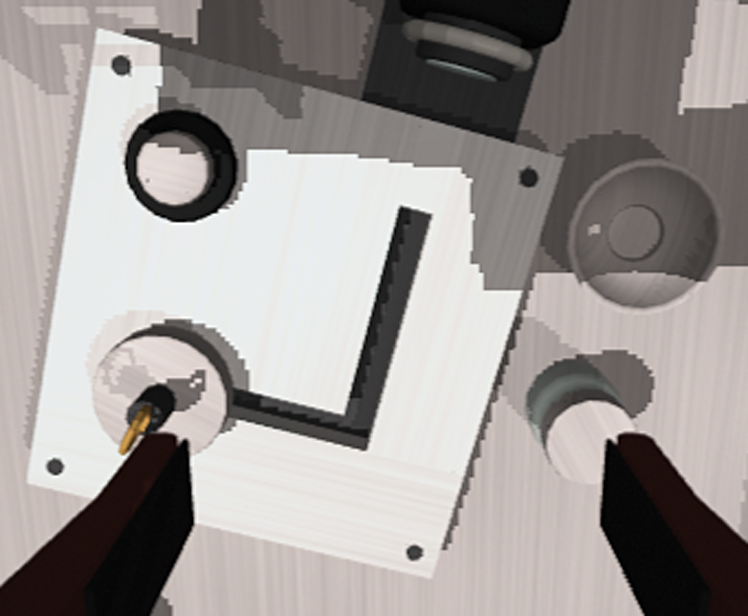

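```bash
python3 -m inch '{"gripper":[0,0,0,0,0,0,0,0,0,0],"slide":[[-50,-10,0],[-105,-22,0],[-155,-34,0],[-155,-34,-30],[-155,-34,-80],[-155,-34,-130],[-155,-34,-170],[-155,-34,-185],[-155,-34,-192],[-155,-34,-192]],"rot":[[0,0,-7],[0,0,-14.7],[0,0,-14.7],[0,0,-14.7],[0,0,-14.7],[0,0,-14.7],[0,0,-14.7],[0,0,-14.7],[0,0,-14.7],[0,0,-14.7]]}'; python3 - <<'E'
from station import robot
import cv2
for c in ['wrist','side']:
    im=robot.camera(c)
    if c=='side': im=cv2.resize(im[100:310,150:430],None,fx=2,fy=2)
    cv2.imwrite(f'pics/{c}2.png',im[:,:,::-1])
from h import *
d=np.load('stage.npz');s=robot.get_state();print(((s['ee_pos'][:2]-d['t'])@d['M']*1000).round(1))
E
python3 -c "
import cv2,numpy as np
a=cv2.imread('pics/wrist2.png');b=cv2.imread('pics/side2.png')
cv2.imwrite('pics/c2.png',cv2.resize(np.vstack([cv2.resize(a,(560,420)),b]),(400,600)))"
```

```text
time: 2.4
ee_pos: [0.4452, -0.0341, 0.0447]
eef_rot: [0.792, 0.611, -0.0, -0.0]
contact_force: [0.7, -1.2, -0.5]
opening: 0.0003
[-95.4 -45.1]
```

View pics/side2.png

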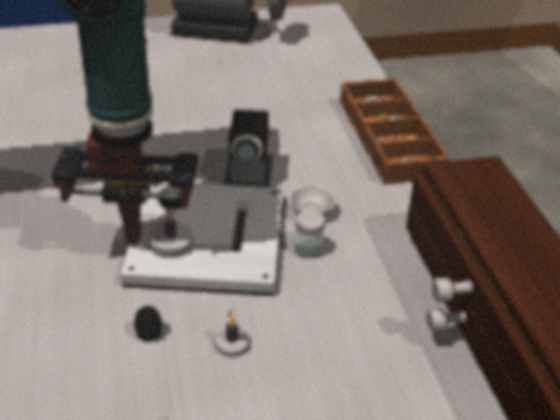

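View pics/wrist2.png

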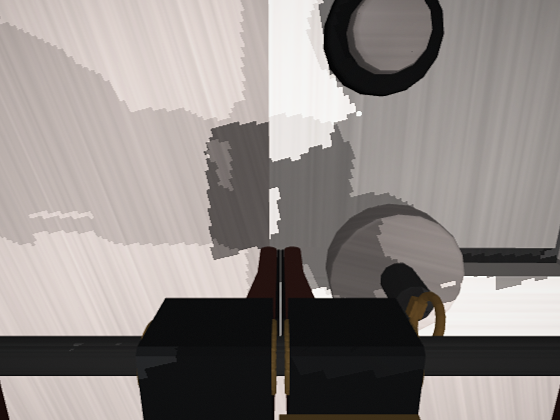

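```bash
python3 -m inch '{"gripper":[0,0,0,0,0,0,0,0,0,0],"slide":[[8,-2,-1],[16,-4,-1],[25,-6.5,-1],[34,-9,-1],[43,-11.5,-1],[52,-13.5,-1],[61,-16,-1],[70,-18.5,-1],[79,-21,-1],[85,-22.5,-1]],"rot":[[0,0,0],[0,0,0],[0,0,0],[0,0,0],[0,0,0],[0,0,0],[0,0,0],[0,0,0],[0,0,0],[0,0,0]]}'; cat > look.py <<'E'
from station import robot
import cv2,sys
from h import *
d=np.load('stage.npz');s=robot.get_state();print(s['time'],((s['ee_pos'][:2]-d['t'])@d['M']*1000).round(1),s['ee_pos'][2])
im=robot.camera('wrist');cv2.imwrite(f'pics/{sys.argv[1]}.png',im[:,:,::-1])
for n in ['carrier']:
    print(n,[(np.round(x['location'],3).tolist(),round(x['confidence'],2),((x['location'][:2]-d['t'])@d['M']*1000).round(1).tolist()) for x in robot.recognise(n,'wrist')][:2])
E
python3 look.py w3
```

```text
time: 3.75
ee_pos: [0.5319, -0.057, 0.0443]
eef_rot: [0.792, 0.611, 0.001, 0.001]
contact_force: [-2.7, 0.1, 1.5]
opening: 0.0005
3.75 [ -6.2 -45.2] 0.04431064425270604
carrier [([0.572, -0.06, 0.042], 0.76, [33.5, -37.6])]
```

```bash
python3 -m inch '{"gripper":[0,0,0,0,0,0,0,0,0,0],"slide":[[3,-1,0],[6,-1.5,0],[9,-2.5,0],[11,-3,0],[12,-3,0],[12.5,-3.2,0],[13,-3.3,0],[13,-3.3,0],[13,-3.3,0],[13,-3.3,0]],"rot":[[0,0,0],[0,0,0],[0,0,0],[0,0,0],[0,0,0],[0,0,0],[0,0,0],[0,0,0],[0,0,0],[0,0,0]]}'; python3 look.py w4
```

```text
time: 5.1
ee_pos: [0.544, -0.0603, 0.0443]
eef_rot: [0.792, 0.611, 0.0, 0.001]
contact_force: [-5.5, -0.1, 3.9]
opening: 0.0005
5.1 [  6.4 -45.3] 0.044340327574721526
carrier [([0.584, -0.064, 0.042], 0.56, [46.3, -38.9]), ([0.669, -0.058, 0.024], 0.15, [127.1, -11.5])]
```

View pics/w4.png

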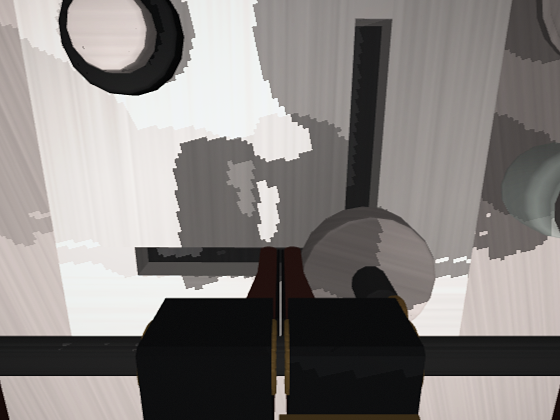

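```bash
python3 -m inch '{"gripper":[0,0,0,0,0,0,0,0,0,0],"slide":[[0.5,-0.1,0],[1,-0.3,0],[1.5,-0.4,0],[2,-0.5,0],[2,-0.5,0],[2,-0.5,0],[2,-0.5,0],[2,-0.5,0],[2,-0.5,0],[2,-0.5,0]],"rot":[[0,0,0],[0,0,0],[0,0,0],[0,0,0],[0,0,0],[0,0,0],[0,0,0],[0,0,0],[0,0,0],[0,0,0]]}'; python3 look.py w5
```

```text
time: 6.45
ee_pos: [0.5441, -0.0602, 0.0442]
eef_rot: [0.792, 0.611, -0.001, -0.001]
contact_force: [-7.2, 0.9, 6.0]
opening: -0.0001
6.45 [  6.5 -45.2] 0.044192538674632714
carrier [([0.583, -0.066, 0.044], 0.7, [45.5, -40.5])]
```

```bash
python3 -m inch '{"gripper":[0,0,0,0,0,0,0,0,0,0],"slide":[[-7,2,0],[-13.5,3.6,0],[-20,-22,0],[-27,-47.7,0],[-27,-47.7,0],[-10,-52,0],[7,-56.5,0],[23.7,-61,0],[23.7,-61,0],[23.7,-61,0]],"rot":[[0,0,0],[0,0,0],[0,0,0],[0,0,0],[0,0,0],[0,0,0],[0,0,0],[0,0,0],[0,0,0],[0,0,0]]}'; python3 look.py w6
```

```text
time: 7.8
ee_pos: [0.567, -0.1204, 0.044]
eef_rot: [0.792, 0.611, -0.001, -0.001]
contact_force: [-0.1, -0.4, -0.0]
opening: 0.0003
7.8 [ 44.  -97.6] 0.04396140374418605
carrier [([0.583, -0.07, 0.041], 0.97, [46.2, -44.8])]
```

View pics/w6.png

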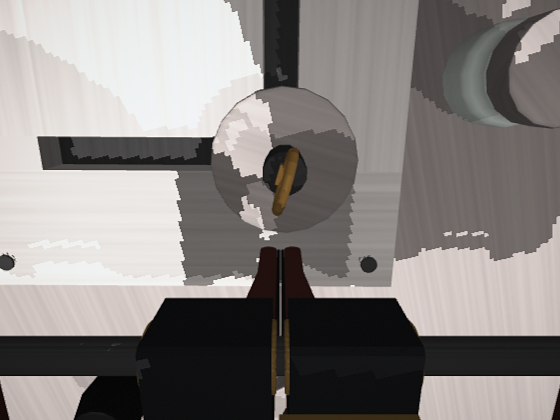

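```bash
python3 -m inch '{"gripper":[0,0,0,0,0,0,0,0,0,0],"slide":[[2.5,9.7,0],[5,19.5,0],[8,30,0],[10.5,40,0],[13,50,0],[15.5,60,0],[18,69,0],[20.5,78,0],[23,87,0],[25,95,0]],"rot":[[0,0,0],[0,0,0],[0,0,0],[0,0,0],[0,0,0],[0,0,0],[0,0,0],[0,0,0],[0,0,0],[0,0,0]]}'; python3 look.py w7
```

```text
time: 9.15
ee_pos: [0.592, -0.025, 0.044]
eef_rot: [0.792, 0.611, -0.001, -0.001]
contact_force: [-0.8, -1.9, 0.5]
opening: 0.0007
9.15 [43.8  1. ] 0.0440198348134737
carrier []
```

```bash
python3 -m inch '{"gripper":[0,0,0,0,0,0,0,0,0,0],"slide":[[0.7,3,0],[1.5,6,0],[2.3,9,0],[3,11.5,0],[3.5,13.5,0],[4,15,0],[4.3,16,0],[4.4,16.5,0],[4.5,17,0],[4.5,17,0]],"rot":[[0,0,0],[0,0,0],[0,0,0],[0,0,0],[0,0,0],[0,0,0],[0,0,0],[0,0,0],[0,0,0],[0,0,0]]}'; python3 look.py w8
```

```text
time: 10.5
ee_pos: [0.5958, -0.0101, 0.0441]
eef_rot: [0.791, 0.612, -0.003, -0.0]
contact_force: [-2.3, -13.2, 1.6]
opening: 0.0005
10.5 [43.8 16.4] 0.04408525004594326
carrier [([0.608, 0.031, 0.043], 0.88, [44.8, 58.9])]
```

View pics/w8.png

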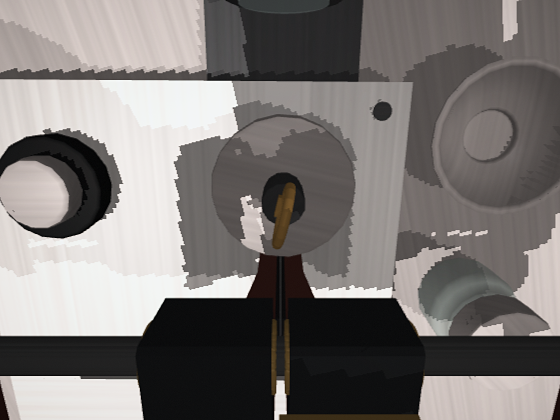

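```bash
python3 -m inch '{"gripper":[0,0,0,0,0,0,0,0,0,0],"slide":[[-2.3,-9,0],[-4.7,-18,0],[-4.7,-18,20],[-4.7,-18,40],[-30,5,40],[-58,30,40],[-85.5,63,40],[-85.5,63,40],[-85.5,63,40],[-85.5,63,40]],"rot":[[0,0,0],[0,0,0],[0,0,0],[0,0,0],[0,0,0],[0,0,0],[0,0,0],[0,0,0],[0,0,0],[0,0,0]]}'; python3 look.py w9;python3 - <<'E'
from station import robot
import cv2
im=robot.camera('scene');cv2.imwrite('pics/s9.png',cv2.resize(im[130:270,200:420,::-1],None,fx=3,fy=3,interpolation=cv2.INTER_CUBIC))
E
```

```text
time: 11.85
ee_pos: [0.5117, 0.0523, 0.0842]
eef_rot: [0.791, 0.611, -0.002, 0.0]
contact_force: [-0.3, 0.3, 0.0]
opening: 0.0005
11.85 [-53.5  55.3] 0.08424301534168123
carrier [([0.604, 0.033, 0.043], 0.75, [40.7, 60.5])]
```

View pics/w9.png

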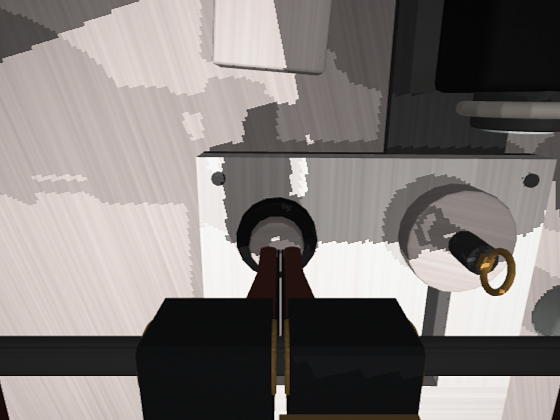

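View pics/s9.png

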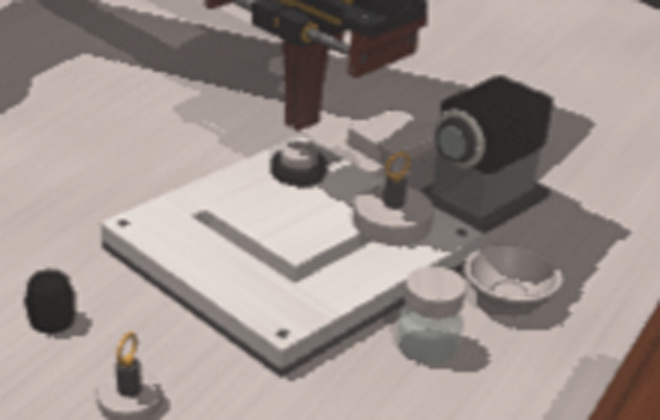

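```bash
python3 -m inch '{"gripper":[0,0,0,0,0,0,0,0,0,0],"slide":[[-1,0,-10],[-1,0,-18],[-1,0,-20],[-1,0,-22],[-1,0,-23],[-1,0,-24],[-1,0,-25],[-1,0,-26],[-1,0,-26],[-1,0,-26]],"rot":[[0,0,0],[0,0,0],[0,0,0],[0,0,0],[0,0,0],[0,0,0],[0,0,0],[0,0,0],[0,0,0],[0,0,0]]}'
```

```text
time: 13.25
ee_pos: [0.5102, 0.0523, 0.0582]
eef_rot: [0.791, 0.611, -0.002, -0.0]
contact_force: [0.1, 1.0, 2.2]
opening: 0.0005
```

```bash
python3 -m inch '{"gripper":[0,0,0,0,0,0,0,0,0,0],"slide":[[0,0,-1],[0,0,-2],[0,0,-2.5],[0,0,-3],[0,0,-3.5],[0,0,-4],[0,0,-4],[0,0,-4],[0,0,-4],[0,0,-4]],"rot":[[0,0,0],[0,0,0],[0,0,0],[0,0,0],[0,0,0],[0,0,0],[0,0,0],[0,0,0],[0,0,0],[0,0,0]]}'
```

```text
time: 14.5
ee_pos: [0.5102, 0.0524, 0.0543]
eef_rot: [0.791, 0.611, -0.002, -0.0]
contact_force: [-1.3, 0.2, 7.0]
opening: 0.0007
```

```bash
python3 -m inch '{"gripper":[0,0,0,0,0,0,0,0,0,0],"slide":[[0,0,-0.5],[0,0,-1],[0,0,-1.5],[0,0,-2],[0,0,-2.5],[0,0,-2.5],[0,0,-2.5],[0,0,-2.5],[0,0,-2.5],[0,0,-2.5]],"rot":[[0,0,0],[0,0,0],[0,0,0],[0,0,0],[0,0,0],[0,0,0],[0,0,0],[0,0,0],[0,0,0],[0,0,0]]}'
```

```text
time: 15.75
ee_pos: [0.5103, 0.0524, 0.0539]
eef_rot: [0.791, 0.611, -0.002, 0.0]
contact_force: [-5.9, 0.1, 28.3]
opening: 0.0007
```

```bash
python3 -m inch '{"gripper":[0,0,0,0,0,0,0,0,0,0],"slide":[[0,0,4],[0,0,10],[0,0,25],[0,0,50],[0,0,80],[0,0,110],[0,0,140],[0,0,160],[0,0,160],[0,0,160]],"rot":[[0,0,0],[0,0,0],[0,0,0],[0,0,0],[0,0,0],[0,0,0],[0,0,0],[0,0,0],[0,0,0],[0,0,0]]}'; python3 look.py w10
```

```text
time: 17.0
ee_pos: [0.5098, 0.0524, 0.2133]
eef_rot: [0.791, 0.611, -0.002, -0.0]
contact_force: [-0.2, -0.6, -0.0]
opening: 0.0001
17.0 [-55.4  54.9] 0.21331651692370074
carrier [([0.602, 0.029, 0.04], 0.82, [39.9, 55.9])]
```

View pics/w10.png

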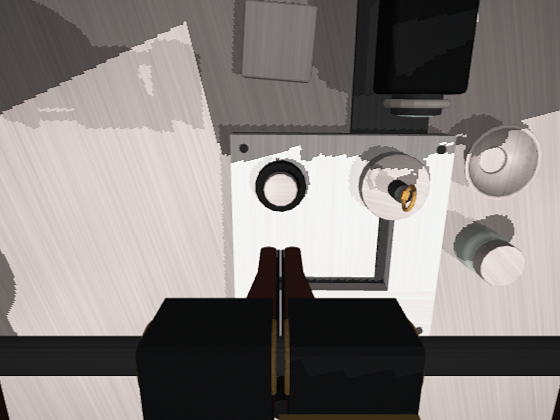

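```bash
python3 - <<'E'
from h import *
from station import robot
i=robot.camera_info('wrist');d=np.load('stage.npz')
f=lambda p,z:((ray(i,p,z)[:2]-d['t'])@d['M']*1000).round(1)
print('disc',f((394,186),.042),'outer corner (52.5,-52.5)',f((388,290),.024),'button',f((280,189),.046))
robot.sign_off()
E
```

```text
disc [42.7 58.6] outer corner (52.5,-52.5) [ 51.6 -51.6] button [-56.   56.6]
the job is handed in; nothing more can be done
```

I pushed the holder with closed fingertips along the first leg to the corner stop and then along the second leg to the end stop. Then I pressed the shutter button once, raised the tool clear and handed the job in at about 17 s of the 51 s allowed. No verdict is reported.

- **Corner:** the tool stalled at a position that puts the holder at about (46.5, -45) mm in the stage's axes, with about 7 N on the fingers.
- **End:** the tool stalled again with 13 N on the fingers, which puts the holder at y of about 56.4 mm, against the stop. A last picture measured the disc at about (42.7, 58.6) mm. The trained network gave (39.9, 55.9) mm. The two disagree by about 3 mm, which is within their error, and both show it home.
- **Flatness:** I did not measure the holder's tilt. It looks flat and upright in the last picture.
- **Shutter:** the fingers followed the button down until it stopped moving, at 28 N and a fingertip height of 40 mm. Its top starts at about 46 mm, so that is about the full 6 mm of travel. I judged the press by force and height only, because the button's travel cannot be read directly. In the last picture it looks released, but I did not measure its height.
- **Other things:** the jar, dish and bench block look undisturbed in the last picture. The loupe and spare holder were last seen just before the press and looked undisturbed. I never moved near the pliers or the file and did not check them again. After the retreat the force on the tool read about zero.

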